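Sweep the used tin lids into the waste bin

TASK

Clear the three used tin lids off the paint-shop counter: sweep them with the fingers across the counter and over its far edge so that all three drop into the waste bin hung there. Slide the lids along the counter only, never pick one up or carry it and let none fall beside the bin, and leave the tin, the cup, the brush and the colour deck where they are.

Things in the scene. Friction and masses are not known exactly. Their poses are not given: they have to be found in the camera images.
- lid_large: loose round steel press-in lid of a paint tin, used, 90 mm across and 8 mm thick (the largest of the three), lying flat on the counter, outer face up, with smears of dried paint; weighs about 24 g and slides freely. Origin: centre of its underside, z up while it lies flat; its yaw means nothing
- lid_medium: loose round steel press-in lid of a paint tin, used, 76 mm across and 8 mm thick (the middle one of the three), lying flat on the counter, outer face up, with smears of dried paint; weighs about 18 g and slides freely. Origin: centre of its underside, z up while it lies flat; its yaw means nothing
- lid_small: loose round steel press-in lid of a paint tin, used, 62 mm across and 8 mm thick (the smallest of the three), lying flat on the counter, outer face up, with smears of dried paint; weighs about 13 g and slides freely. Origin: centre of its underside, z up while it lies flat; its yaw means nothing
- edge (a point): a point on the top corner of the counter's straight far edge, which runs along y at this x, 850 mm to either side; the white counter top (z = 0) ends here with a plain square edge and no lip. x away from the robot, y to its left, z up
- bin_mouth (a point): centre of the open mouth of the grey plastic waste bin, at rim height: the bin hangs fixed on a rail below the far edge, its rim 6 mm below the counter top and its near wall 2 mm beyond the edge, so that whatever slides over the edge in front of it falls in. The mouth is 160 mm deep along x by 254 mm wide along y inside, walls 3 mm, inner floor 167 mm below the rim. It hangs at a different place along the edge each time. x away from the robot, y along the edge, z up
- tin: bystander: closed paint tin, 66 mm across, 85 mm high, about 0.4 kg, standing at one end of the work. Origin: centre of its underside, z up
- cup: bystander: open white plastic mixing cup, 70 mm across at the rim, 90 mm high, 0.15 kg, standing at the other end of the work. Origin: centre of its underside, z up
- brush: bystander: flat paint brush lying on the counter between the robot and the lids, 214 mm long along its x (bristles at +x), 50 mm wide, 16 mm thick. Origin: middle of its underside
- deck: bystander: colour deck, a slightly fanned stack of long colour cards lying on the counter between the robot and the lids, about 210 mm long along its x, 95 mm wide at the fanned end (+x), 23 mm thick. Origin: middle of its underside

How it is judged:
By the outcome, as a careful person would: the job done as asked, in the order asked, and still so for the second after the job is handed in, with the robot touching nothing.
It also fails if it takes over 58 s, if anything falls off the work surface, if the arm or the gripper's body presses on something with over 40 N, if the wrist force passes 120 N, or if a joint passes its speed limit or range.

ROBOT

A 6-joint arm with a two-finger parallel gripper is mounted at the origin on the work surface. World frame = base frame: x ahead of the robot, y to its left, z up, the work surface at z = 0. Lengths are in m, angles in rad, forces in N, time in s.
With the tool pointing down it reaches from about 0.325 to 0.925 m from the base axis. Payload 3.1 kg.
Tool frame: the origin (TCP) lies midway between the tips of the shut fingers; the grasp point (between the pads) lies 19 mm behind it; z points along the fingers, y is the line along which they close (so a half turn about z gives the same grasp; the last joint's range is limited). The gripper opens to 85 mm and grips with 20 to 120 N. Pads are 22 mm wide; open, the fingers measure 114 mm over their backs; the gripper's body (76 mm by 85 mm) begins 54 mm behind the grasp point. The pads swing forward as they close: fully open they stand 13 mm farther back than shut.
Start: joints at [0.995, 0.217, 1.613, -0, 1.311, -0.112], TCP at [0.28, 0.559, 0.231] pointing down, gripper open.
Joint ranges: [-2.75, 2.75], [-0.78, 2.1], [0.31, 2.55], [-1.13, 4.27], [0.13, 2.63], [-2.58, 2.58]. Speed limits (rad/s): [2.79, 2.79, 3.14, 3.14, 3.14, 3.14].

INTERFACE

Orientations are given as a rotation vector (axis times angle).
In Python, from bench import env gives the robot as it stands.
- The arm moves only by the tool drive_tool, never from a script. Its argument "targets" is text: rows parted by semicolons, each of 7 numbers parted by spaces: the shift along the tool's x, y, z normalised to -1 to 1, where 1 is 100 mm, then the turn, a rotation vector about the tool's x, y, z normalised to -1 to 1, where 1 is 60 degrees, then the opening, from -1 (shut) to 1 (fully open). A call has 1 to 12 rows; each row is the pose to reach, as a shift and turn from the pose commanded when the call began, along the tool's axes at that moment; what a row does not reach only later rows make up. A row lasts 1/10 s, in which the tool goes at most 50 mm and 8.59 degrees, less where a joint would pass 70% of its speed; a pose out of reach is approached as far as the arm can. A call with a number of a shift or a turn outside -1 to 1 is refused whole. A call with a gripper value outside its range is refused whole. The fingers move at their own pace and stop on an object; "force" is the grip in N (left out, the last holds). Time passes only in rows, so rows that repeat a pose let the fingers close. It gives the time, the measured TCP pose, the force, the opening and the grip force at its end, in the units of the state.
- env.sense(): the state, without advancing time (a new reading comes with each control period).
- env.read_camera(name): name is "scene" or "side" or "wrist"; returns a dict with "img" (480x640x3 uint8, red, green, blue), "fx", "fy", "cx", "cy" (pixels), "view" (4x4, takes a point from world to camera coordinates). Camera axes: x right, y down, z forward; pixel columns grow to the right and rows downward; lengths in m; the calibration is good to about 2 mm. A picture is of the moment at which its call begins. There is no depth.
- env.job_done(): hands the job in; it is judged then, once.
The state is a dict: "clock": time; "joint_positions": joint angles; "qvel": joint speeds; "effort": joint torques, N m; "tool_pos": TCP position; "tcp_rot": TCP orientation; "wrist_force": force on the tool from outside, world axes, zero at the start; "moment": the same for the moment, N m; "grip_width": finger opening in m; "grip_force": force on a finger pad.
Only numpy, scipy, OpenCV 4.12 (cv2) and the standard library are available. Lean on these libraries where they do the work, as an engineer would, in place of code of your own. Each camera call takes 0.05 s, during which the arm holds its last target. There are 200 camera calls.

## Working session

There is one attempt and no reset: what is moved stays moved. The work goes in short steps, Python scripts to look and compute and a tool call to move; the robot and the scene stay as the last step left them, time stands still between calls to the robot, and variables do not carry over. Pictures are saved under pics/ and viewed, at most 10 in all, crops included, and the job is handed in when it is done.

Besides the shell and the picture viewer there is one more tool, called after "Call:" as name(argument=value, ...) on one line, values as JSON. drive_tool: Moves the arm, as the interface text tells. Its arguments: {"type":"object","properties":{"targets":{"type":"string"},"force":{"type":"number"}},"required":["targets"]}

```bash
mkdir -p pics
cat > h.py <<'E'
import numpy as np, cv2
from bench import env
from scipy.spatial.transform import Rotation as R
def shot(cam,name):
    d=env.read_camera(cam); cv2.imwrite('pics/'+name,d['img'][:,:,::-1]); return d
def w(d,u,v,z=0.0):
    V=np.array(d['view']); Rm=V[:3,:3]; t=V[:3,3]
    o=-Rm.T@t; r=Rm.T@np.array([(u-d['cx'])/d['fx'],(v-d['cy'])/d['fy'],1])
    return (o+r*(z-o[2])/r[2])
def px(d,p):
    V=np.array(d['view']); c=V[:3,:3]@np.array(p)+V[:3,3]
    return d['fx']*c[0]/c[2]+d['cx'], d['fy']*c[1]/c[2]+d['cy']
E
python3 - <<'E'
from h import *
s=env.sense(); print(s['clock'],s['tool_pos'],s['tcp_rot'],R.from_rotvec(s['tcp_rot']).as_matrix().round(3))
import pickle
for c in('scene','side'):
    d=shot(c,c+'0.png'); pickle.dump(d,open(c+'.pkl','wb')); V=np.array(d['view']); print(c,-V[:3,:3].T@V[:3,3])
E
```

```text
0.0 [0.27911757 0.55828708 0.22994003] [-0.72184046 -3.05670841  0.00359645] [[-0.894  0.447 -0.001]
 [ 0.447  0.894 -0.002]
 [ 0.    -0.002 -1.   ]]
scene [0.9661453  0.57468107 0.66740257]
side [ 0.37173866 -0.92724391  0.67140051]
```

View pics/scene0.png

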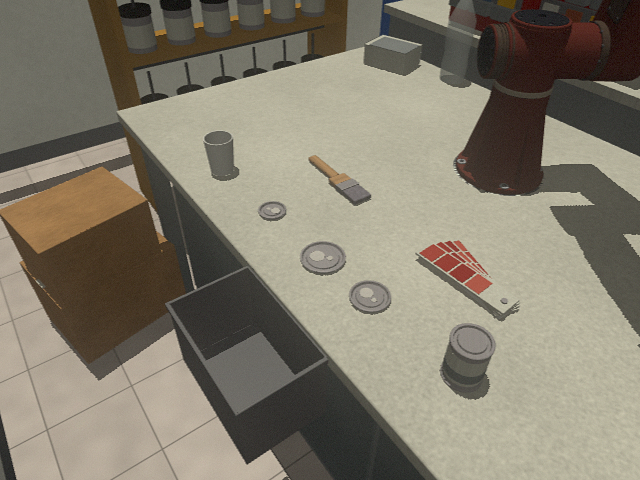

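View pics/side0.png

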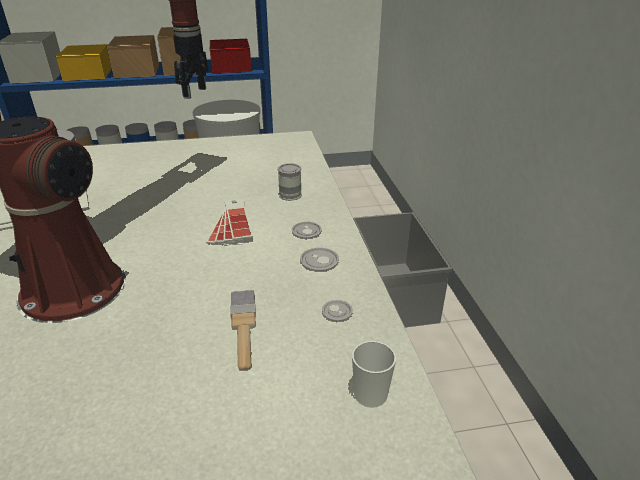

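The scene picture shows the lids at about (272,211) small, (323,257) large and (370,297) medium. The cup base is near (225,172), the tin base near (465,378), and the bin mouth corners near (249,268), (326,358), (169,303) and (238,408). The side picture shows the same lids at (337,311), (319,259) and (307,230).

```bash
python3 - <<'E'
from h import *
import pickle
S=pickle.load(open('scene.pkl','rb'));D=pickle.load(open('side.pkl','rb'))
for n,d,pts in(('scene',S,dict(small=(272,211,.008),large=(323,257,.008),med=(370,297,.008),cupb=(225,172,0),cuprim=(219,139,.09),tintop=(471,339,.085),brA=(311,157,.008),brB=(362,197,.008),brC=(370,194,.016),brD=(345,180,.016),dk1=(418,251,.02),dk2=(460,241,.02),dk3=(518,304,.02),dk4=(503,315,.02),e1=(120,116,0),e2=(190,196,0),e3=(432,473,0),b1=(249,268,-.006),b2=(326,358,-.006),b3=(168,303,-.006),b4=(236,408,-.006))),
 ('side',D,dict(small=(337,311,.008),large=(319,259,.008),med=(307,230,.008),cuprim=(373,357,.09),tintop=(290,168,.085),brT=(243,292,.012),brE=(244,366,.01),dk1=(209,243,.02),dk2=(252,240,.02),dk3=(235,202,.02),e1=(314,133,0),e2=(472,475,0),b1=(358,218,-.006),b2=(409,213,-.006),b3=(450,268,-.006),b4=(385,276,-.006)))):
    print(n)
    for k,(u,v,z) in pts.items(): print(k,w(d,u,v,z)[:2].round(3))
E
python3 -c "
import cv2
a=cv2.imread('pics/scene0.png')[120:420,150:550];cv2.imwrite('pics/c1.png',cv2.resize(a,(800,600),interpolation=cv2.INTER_CUBIC))"
```

```text
scene
small [ 0.551 -0.17 ]
large [0.547 0.012]
med [0.539 0.145]
cupb [ 0.559 -0.377]
cuprim [ 0.561 -0.38 ]
tintop [0.522 0.344]
brA [ 0.355 -0.303]
brB [ 0.358 -0.097]
brC [ 0.343 -0.087]
brD [ 0.355 -0.164]
dk1 [0.393 0.116]
dk2 [0.303 0.143]
dk3 [0.347 0.315]
dk4 [0.388 0.316]
e1 [ 0.67  -0.808]
e2 [ 0.67  -0.334]
e3 [0.67  0.428]
b1 [ 0.673 -0.058]
b2 [0.674 0.196]
b3 [ 0.836 -0.063]
b4 [0.835 0.19 ]
side
small [ 0.546 -0.183]
large [0.543 0.002]
med [0.536 0.133]
cuprim [ 0.557 -0.392]
tintop [0.522 0.342]
brT [ 0.363 -0.094]
brE [ 0.353 -0.3  ]
dk1 [0.293 0.097]
dk2 [0.395 0.092]
dk3 [0.363 0.292]
e1 [0.672 0.813]
e2 [ 0.664 -0.556]
b1 [0.683 0.191]
b2 [0.826 0.193]
b3 [ 0.836 -0.067]
b4 [ 0.68 -0.07]
```

View pics/c1.png

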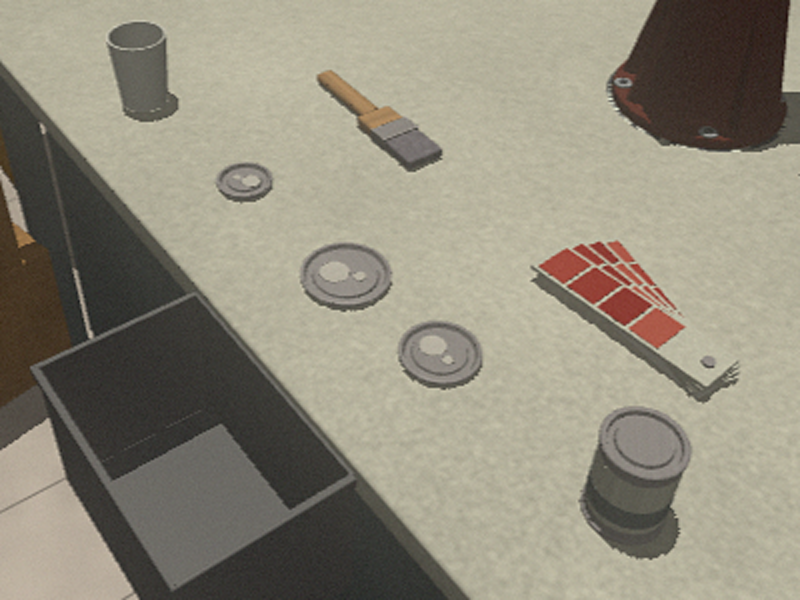

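The crop matches the first estimates. In world coordinates:

| Item | x (m) | y (m) |
|---|---|---|
| lid_large | 0.545 | 0.007 |
| lid_medium | 0.538 | 0.139 |
| lid_small | 0.549 | -0.176 |
| Edge | 0.67 | n/a |
| Bin mouth, inside | n/a | -0.062 to 0.192 |

I'll push the medium lid first, then the large, then the small. The fingers will be half open so they cradle each lid.

Call:
drive_tool(targets="-0.33 -0.28 0 0 0 0 0; -0.66 -0.56 0 0 0 0 0; -1 -0.83 0 0 0 0 0", force=20)

```text
clock: 0.4
tool_pos: [0.3317, 0.4385, 0.2304]
tcp_rot: [-0.72, -3.057, 0.002]
wrist_force: [-0.3, 1.1, 0.9]
grip_width: 0.0442
grip_force: 0.0
```

Call:
drive_tool(targets="-0.33 -0.28 0 0 0 0 0; -0.66 -0.56 0 0 0 0 0; -1 -0.83 0 0 0 0 0")

```text
clock: 0.7
tool_pos: [0.3841, 0.3192, 0.2308]
tcp_rot: [-0.721, -3.057, 0.001]
wrist_force: [1.1, -0.2, 0.4]
grip_width: 0.0424
grip_force: 0.0
```

Call:
drive_tool(targets="-0.33 -0.28 0 0 0 0 0; -0.66 -0.56 0 0 0 0 0; -1 -0.83 0 0 0 0 0; -1 -0.83 0 0 0 0 0")

```text
clock: 1.1
tool_pos: [0.438, 0.1979, 0.231]
tcp_rot: [0.731, 3.054, -0.003]
wrist_force: [0.1, 0.8, -0.0]
grip_width: 0.0426
grip_force: 0.0
```

```bash
cat >> h.py <<'E'
def go(p,yaw=90):
    "normalised shift/turn to world TCP p, tool pointing down, tool y at yaw deg"
    s=env.sense(); A=R.from_rotvec(s['tcp_rot']); y=np.radians(yaw)
    Y=np.array([np.cos(y),np.sin(y),0]);Z=np.array([0,0,-1.]);T=R.from_matrix(np.c_[np.cross(Y,Z),Y,Z])
    print('t',round(s['clock'],2),'tcp',np.round(s['tool_pos'],4),'F',np.round(s['wrist_force'],1),'w',round(s['grip_width'],4),
     'shift',(A.inv().apply(np.array(p)-s['tool_pos'])*10).round(3),'turn',((A.inv()*T).as_rotvec()/np.pi*3).round(3))
E
python3 -c "
from h import *
go([.465,.139,.1])"
```

```text
t 1.1 tcp [0.438  0.1979 0.231 ] F [ 0.1  0.8 -0. ] w 0.0426 shift [-0.505 -0.401  1.312] turn [-0.002  0.001 -0.449]
```

Call:
drive_tool(targets="-0.13 -0.1 0.25 0 0 -0.14 0; -0.26 -0.2 0.5 0 0 -0.28 0; -0.4 -0.3 0.75 0 0 -0.42 0; -0.505 -0.4 1 0 0 -0.449 0; -0.505 -0.4 1 0 0 -0.449 0")

```text
clock: 1.6
tool_pos: [0.4603, 0.1427, 0.1271]
tcp_rot: [0.008, -3.133, 0.002]
wrist_force: [-0.9, -1.3, -0.0]
grip_width: 0.0428
grip_force: 0.0
```

```bash
python3 -c "
from h import *
go([.465,.139,.05])
d=shot('side','s1.png')
a=d['img'][150:330,200:440,::-1];cv2.imwrite('pics/s1c.png',cv2.resize(a,(800,600)))"
```

```text
t 1.6 tcp [0.4603 0.1427 0.1271] F [-0.9 -1.3 -0. ] w 0.0428 shift [-0.054 -0.037  0.771] turn [-0.001 -0.009  0.005]
```

View pics/s1c.png

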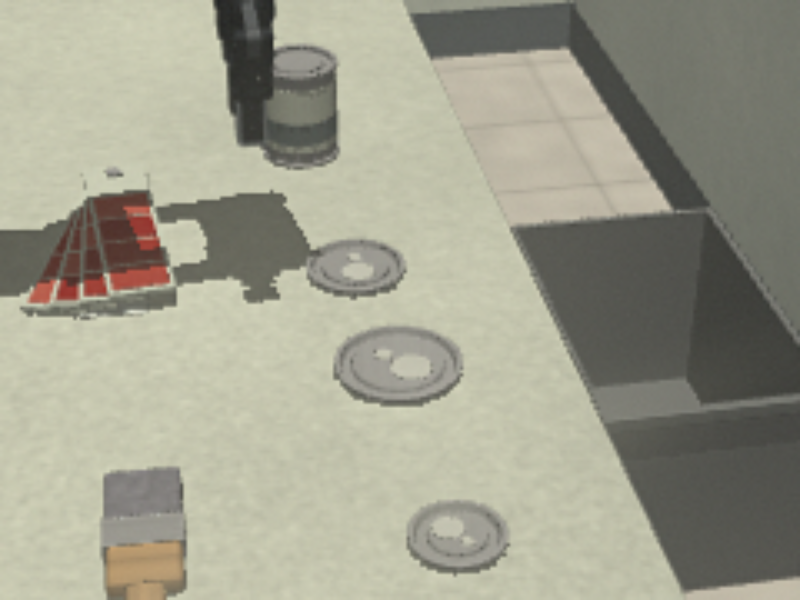

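The crop shows the fingers at about (250,130), ahead of the medium lid at (357,267), with the lids undisturbed. Next I'll lower the tool and feel for the counter.

Call:
drive_tool(targets="-0.04 -0.03 0.4 0 0 0 0; -0.04 -0.03 0.8 0 0 0 0; -0.04 -0.03 1 0 0 0 0; -0.04 -0.03 1 0 0 0 0; -0.04 -0.03 1 0 0 0 0")

```text
clock: 2.15
tool_pos: [0.4687, 0.1418, 0.0326]
tcp_rot: [-0.011, 3.14, 0.001]
wrist_force: [1.0, 0.7, 0.2]
grip_width: 0.043
grip_force: 0.0
```

Call:
drive_tool(targets="0 0 0.1 0 0 0 0; 0 0 0.2 0 0 0 0; 0 0 0.25 0 0 0 0; 0 0 0.25 0 0 0 0")

```text
clock: 2.55
tool_pos: [0.4669, 0.1406, 0.0055]
tcp_rot: [0.01, -3.14, 0.0]
wrist_force: [0.3, -0.6, -0.1]
grip_width: 0.0428
grip_force: 0.0
```

Call:
drive_tool(targets="0 0 0.03 0 0 0 0; 0 0 0.05 0 0 0 0; 0 0 0.05 0 0 0 0")

```text
clock: 2.85
tool_pos: [0.4677, 0.1407, 0.0011]
tcp_rot: [0.01, -3.141, 0.0]
wrist_force: [0.0, 0.6, -0.8]
grip_width: 0.0428
grip_force: 0.0
```

Call:
drive_tool(targets="0 0 0.01 0 0 0 0; 0 0 0.02 0 0 0 0; 0 0 0.02 0 0 0 0")

```text
clock: 3.15
tool_pos: [0.4677, 0.1407, -0.0008]
tcp_rot: [0.01, -3.141, 0.0]
wrist_force: [-0.1, -0.3, 0.2]
grip_width: 0.0426
grip_force: 0.0
```

Call:
drive_tool(targets="0 0 0.01 0 0 0 0; 0 0 0.02 0 0 0 0; 0 0 0.02 0 0 0 0")

```text
clock: 3.45
tool_pos: [0.468, 0.1408, -0.0018]
tcp_rot: [0.01, -3.141, 0.0]
wrist_force: [-2.5, -0.8, 8.5]
grip_width: 0.0432
grip_force: 3.5
```

Call:
drive_tool(targets="0 0 0.01 0 0 0 0; 0 0 0.02 0 0 0 0; 0 0 0.02 0 0 0 0")

```text
clock: 3.75
tool_pos: [0.468, 0.1408, -0.0019]
tcp_rot: [0.01, -3.139, 0.001]
wrist_force: [-8.0, -2.8, 21.9]
grip_width: 0.0432
grip_force: 11.2
```

Contact comes at TCP z of about -1.8 mm. I'll raise the tool to about +1.5 mm and sweep the medium lid in +x.

Call:
drive_tool(targets="0 0 -0.063 0 0 0 0; 0 0 -0.063 0 0 0 0; -0.15 -0.01 -0.063 0 0 0 0; -0.3 -0.02 -0.063 0 0 0 0; -0.45 -0.04 -0.063 0 0 0 0; -0.6 -0.06 -0.063 0 0 0 0; -0.8 -0.08 -0.063 0 0 0 0; -1 -0.1 -0.063 0 0 0 0")

```text
clock: 4.55
tool_pos: [0.5679, 0.1313, 0.0007]
tcp_rot: [0.01, -3.14, 0.0]
wrist_force: [-0.4, 0.6, -0.5]
grip_width: 0.0428
grip_force: 0.0
```

```bash
python3 -c "
from h import *
go([.69,.12,.0015])
d=shot('scene','s2.png')
a=d['img'][120:420,150:550,::-1];cv2.imwrite('pics/s2c.png',cv2.resize(a,(800,600)))"
```

```text
t 4.55 tcp [0.5679 0.1313 0.0007] F [-0.4  0.6 -0.5] w 0.0428 shift [-1.22  -0.121 -0.01 ] turn [-0.    -0.001  0.006]
```

View pics/s2c.png

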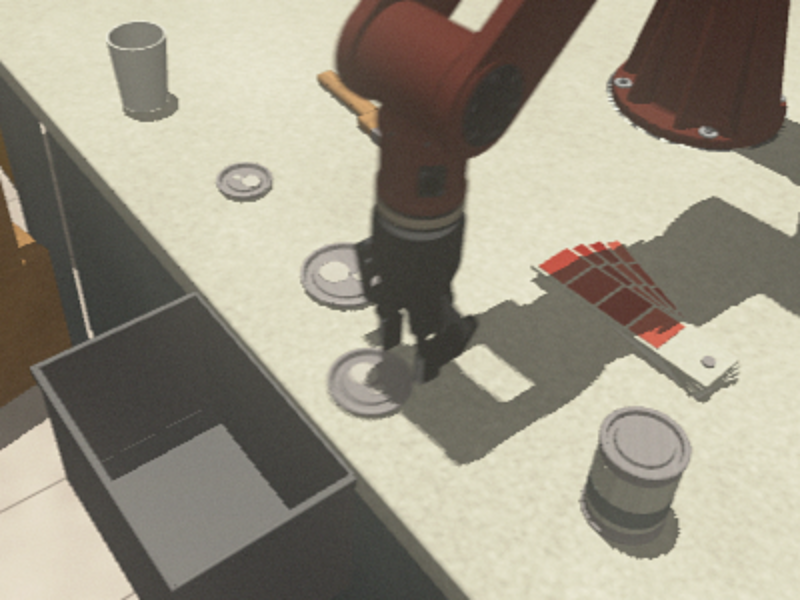

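The crop shows the medium lid at (370,382), cradled ahead of the two fingertips at (393,345) and (428,375) and in front of the bin. I'll continue the push.

Call:
drive_tool(targets="-0.15 -0.02 0 0 0 0 0; -0.3 -0.04 0 0 0 0 0; -0.45 -0.06 0 0 0 0 0; -0.6 -0.08 0 0 0 0 0; -0.75 -0.1 0 0 0 0 0; -0.9 -0.12 0 0 0 0 0; -1 -0.12 0 0 0 0 0")

```text
clock: 5.3
tool_pos: [0.6682, 0.1198, 0.001]
tcp_rot: [0.009, -3.141, 0.0]
wrist_force: [-0.5, 0.7, -0.6]
grip_width: 0.0426
grip_force: 0.0
```

Call:
drive_tool(targets="-0.12 0 0 0 0 0 0; -0.25 0 0 0 0 0 0; -0.25 0 0 0 0 0 0; -0.25 0 -0.2 0 0 0 0; -0.25 0 -0.5 0 0 0 0; -0.25 0 -0.5 0 0 0 0")

```text
clock: 5.9
tool_pos: [0.6964, 0.1207, 0.0581]
tcp_rot: [-0.01, 3.132, 0.001]
wrist_force: [0.8, 0.1, 1.3]
grip_width: 0.0426
grip_force: 0.0
```

```bash
python3 -c "
from h import *
go([.46,.007,.05])
d=shot('scene','s3.png')
a=d['img'][120:420,150:550,::-1];cv2.imwrite('pics/s3c.png',cv2.resize(a,(800,600)))"
```

```text
t 5.9 tcp [0.6964 0.1207 0.0581] F [0.8 0.1 1.3] w 0.0426 shift [ 2.373 -1.122  0.058] turn [0.001 0.009 0.006]
```

View pics/s3c.png

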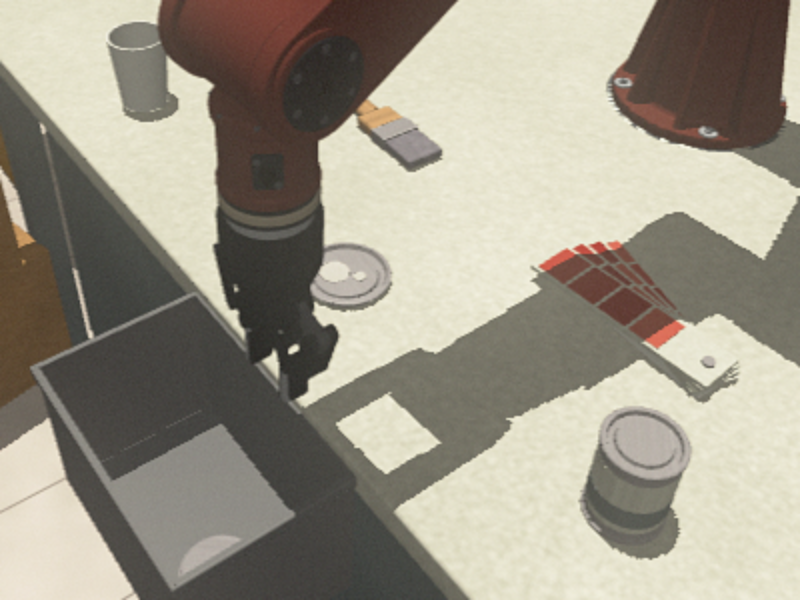

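The crop shows the medium lid on the bin floor at (210,555) and the large lid untouched at (350,275). Next I'll move back behind the large lid.

Call:
drive_tool(targets="0.33 -0.2 0 0 0 0 0; 0.66 -0.4 0 0 0 0 0; 1 -0.56 0 0 0 0 0")

```text
clock: 6.25
tool_pos: [0.5908, 0.0629, 0.0509]
tcp_rot: [0.011, -3.14, 0.0]
wrist_force: [-0.1, -0.3, -0.2]
grip_width: 0.0426
grip_force: 0.0
```

Call:
drive_tool(targets="0.33 -0.2 0 0 0 0 0; 0.66 -0.4 0 0 0 0 0; 1 -0.56 0 0 0 0 0")

```text
clock: 6.55
tool_pos: [0.491, 0.0064, 0.0511]
tcp_rot: [0.01, -3.14, 0.0]
wrist_force: [-0.0, -0.6, -0.1]
grip_width: 0.0426
grip_force: 0.0
```

Call:
drive_tool(targets="0.33 0 0 0 0 0 0; 0.33 0 0.25 0 0 0 0; 0.33 0 0.4 0 0 0 0; 0.33 0 0.4 0 0 0 0; 0.33 0 0.4 0 0 0 0")

```text
clock: 7.05
tool_pos: [0.4598, 0.0069, 0.0114]
tcp_rot: [0.01, -3.14, -0.0]
wrist_force: [0.7, 0.0, 0.2]
grip_width: 0.0423
grip_force: 0.0
```

```bash
python3 -c "
from h import *
go([.46,.007,.0015])"
```

```text
t 7.05 tcp [0.4598 0.0069 0.0114] F [0.7 0.  0.2] w 0.0423 shift [-0.002  0.001  0.099] turn [ 0.    -0.001  0.006]
```

Call:
drive_tool(targets="0 0 0.1 0 0 0 0; 0 0 0.1 0 0 0 0; -0.15 0 0.1 0 0 0 0; -0.3 0 0.1 0 0 0 0; -0.42 0.02 0.1 0 0 0 0; -0.56 0.04 0.1 0 0 0 0; -0.7 0.06 0.1 0 0 0 0; -0.85 0.08 0.1 0 0 0 0; -1 0.1 0.1 0 0 0 0")

```text
clock: 7.95
tool_pos: [0.5613, 0.0176, 0.0016]
tcp_rot: [0.01, -3.141, -0.0]
wrist_force: [-0.8, -0.5, 0.8]
grip_width: 0.0427
grip_force: 0.1
```

Call:
drive_tool(targets="-0.15 0.02 0 0 0 0 0; -0.3 0.04 0 0 0 0 0; -0.45 0.06 0 0 0 0 0; -0.6 0.08 0 0 0 0 0; -0.75 0.1 0 0 0 0 0; -0.9 0.12 0 0 0 0 0; -1 0.12 0 0 0 0 0")

```text
clock: 8.65
tool_pos: [0.6618, 0.0304, 0.0017]
tcp_rot: [-0.011, 3.141, 0.0]
wrist_force: [0.2, -0.4, 0.2]
grip_width: 0.0426
grip_force: 0.0
```

Call:
drive_tool(targets="-0.12 0 0 0 0 0 0; -0.25 0 0 0 0 0 0; -0.33 0 0 0 0 0 0; -0.33 0 0 0 0 0 0; -0.33 0 -0.2 0 0 0 0; -0.33 0 -0.5 0 0 0 0; -0.33 0 -0.5 0 0 0 0")

```text
clock: 9.35
tool_pos: [0.6974, 0.03, 0.0583]
tcp_rot: [-0.01, 3.132, -0.001]
wrist_force: [1.0, -0.3, 0.7]
grip_width: 0.0427
grip_force: 0.0
```

```bash
python3 -c "
from h import *
go([.549,-.26,.05],0)
d=shot('scene','s4.png')
a=d['img'][120:420,150:550,::-1];cv2.imwrite('pics/s4c.png',cv2.resize(a,(800,600)))"
```

```text
t 9.35 tcp [0.6974 0.03   0.0583] F [ 1.  -0.3  0.7] w 0.0427 shift [ 1.504 -2.891  0.07 ] turn [0.007 0.008 1.506]
```

View pics/s4c.png

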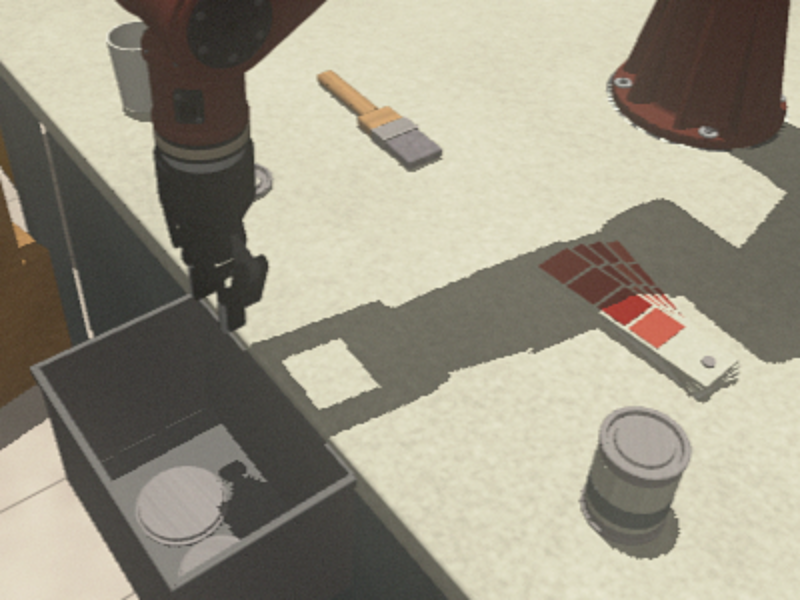

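Both the medium and large lids now lie in the bin, at about (205,550) and (180,505). Next is the small lid: I'll move beyond it on its -y side and turn the gripper 90° so I can push it along +y.

Call:
drive_tool(targets="0.17 -0.3 -0.1 0 0 0 0; 0.33 -0.6 -0.2 0 0 0 0; 0.5 -0.92 -0.3 0 0 0 0")

```text
clock: 9.7
tool_pos: [0.6423, -0.0623, 0.0812]
tcp_rot: [0.012, -3.14, -0.001]
wrist_force: [0.4, -1.0, -0.2]
grip_width: 0.0428
grip_force: 0.0
```

Call:
drive_tool(targets="0.17 -0.3 0 0 0 0 0; 0.33 -0.6 0 0 0 0 0; 0.5 -0.92 0 0 0 0 0")

```text
clock: 10.0
tool_pos: [0.5929, -0.155, 0.0813]
tcp_rot: [0.011, -3.14, -0.001]
wrist_force: [-0.1, -0.2, 0.5]
grip_width: 0.0427
grip_force: 0.0
```

Call:
drive_tool(targets="0.15 -0.3 0 0 0 0.14 0; 0.3 -0.6 0 0 0 0.28 0; 0.45 -0.91 0 0 0 0.42 0; 0.45 -0.91 0 0 0 0.56 0; 0.45 -0.91 0 0 0 0.7 0; 0.45 -0.91 0 0 0 0.84 0; 0.45 -0.91 0 0 0 0.9 0; 0.45 -0.91 0 0 0 0.9 0")

```text
clock: 10.8
tool_pos: [0.5492, -0.2453, 0.081]
tcp_rot: [-1.416, -2.802, -0.0]
wrist_force: [-0.2, 0.4, 0.6]
grip_width: 0.0426
grip_force: 0.0
```

Call:
drive_tool(targets="0 0 0 0 0 0.14 0; 0 0 0 0 0 0.28 0; 0 0 0 0 0 0.42 0; 0 0 0 0 0 0.56 0; 0 0 0 0 0 0.6 0; 0 0 0 0 0 0.6 0")

```text
clock: 11.4
tool_pos: [0.5497, -0.2453, 0.0813]
tcp_rot: [-2.212, -2.23, 0.0]
wrist_force: [-0.1, -0.4, 0.6]
grip_width: 0.0427
grip_force: 0.0
```

```bash
python3 -c "
from h import *
go([.549,-.245,.0015],0)
d=shot('side','s5.png')
a=d['img'][180:420,240:560,::-1];cv2.imwrite('pics/s5c.png',cv2.resize(a,(800,600)))"
```

```text
t 11.4 tcp [ 0.5497 -0.2453  0.0813] F [-0.1 -0.4  0.6] w 0.0427 shift [ 0.003 -0.006  0.798] turn [-0.001 -0.001  0.008]
```

View pics/s5c.png

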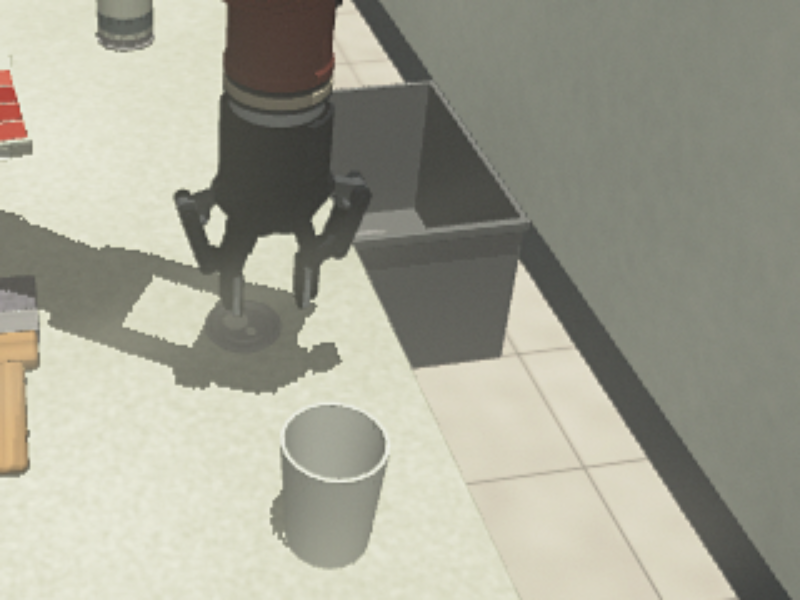

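The crop shows the fingers at (237,295) and (305,295), 80 mm up, beyond the small lid at (242,325). Everything is clear of the cup, so I'll lower and push along +y.

Call:
drive_tool(targets="0 0 0.3 0 0 0 0; 0 0 0.6 0 0 0 0; 0 0 0.75 0 0 0 0; 0 0 0.8 0 0 0 0; 0 0 0.8 0 0 0 0; 0.15 0 0.8 0 0 0 0; 0.3 0 0.8 0 0 0 0; 0.42 0 0.8 0 0 0 0; 0.56 0 0.8 0 0 0 0; 0.7 0 0.8 0 0 0 0; 0.85 0 0.8 0 0 0 0; 1 0 0.8 0 0 0 0")

```text
clock: 12.65
tool_pos: [0.5496, -0.1443, 0.0017]
tcp_rot: [2.214, 2.229, 0.0]
wrist_force: [0.5, -0.6, 0.1]
grip_width: 0.0431
grip_force: 0.1
```

Call:
drive_tool(targets="0.15 0 0 0 0 0 0; 0.3 0 0 0 0 0 0; 0.45 0 0 0 0 0 0; 0.6 0 0 0 0 0 0; 0.75 0 0 0 0 0 0; 0.9 0 0 0 0 0 0; 1 0 0 0 0 0 0")

```text
clock: 13.35
tool_pos: [0.5488, -0.0442, 0.0015]
tcp_rot: [-2.213, -2.229, 0.0]
wrist_force: [-1.3, 0.3, 0.0]
grip_width: 0.0425
grip_force: 0.1
```

Call:
drive_tool(targets="0.15 0 0 0 0 0 0; 0.3 0 0 0 0 0 0; 0.42 0 0 0 0 0 0; 0.5 0 0 0 0 0 0; 0.5 0 0 0 0 0 0; 0.45 0 0 0 0 0 0; 0.3 0 -0.2 0 0 0 0; 0.1 0 -0.6 0 0 0 0; -0.2 0 -0.8 0 0 0 0; -0.5 0 -0.8 0 0 0 0; -0.5 0 -0.8 0 0 0 0")

```text
clock: 14.45
tool_pos: [0.5507, -0.1003, 0.0835]
tcp_rot: [2.216, 2.22, 0.001]
wrist_force: [0.3, 0.2, 0.9]
grip_width: 0.043
grip_force: 0.0
```

```bash
python3 -c "
from h import *
go([.465,.04,.08],90)
d=shot('scene','s6.png')
import pickle;pickle.dump(d,open('s6.pkl','wb'))"
```

```text
t 14.45 tcp [ 0.5507 -0.1003  0.0835] F [0.3 0.2 0.9] w 0.043 shift [ 1.405 -0.855  0.028] turn [ 1.000e-03  5.000e-03 -1.498e+00]
```

View pics/s6.png

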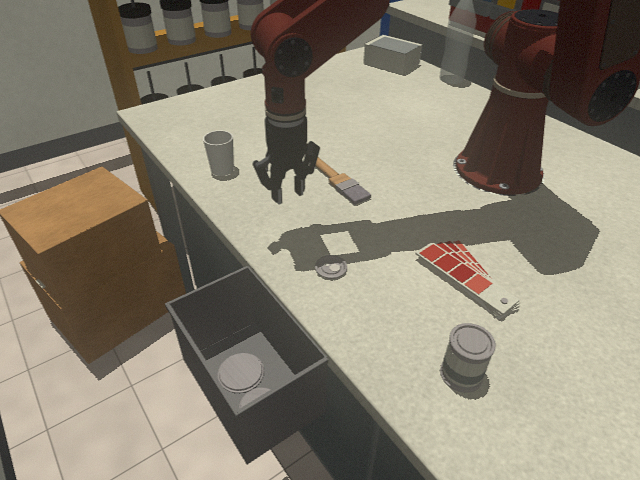

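The small lid sits at pixel (331,268), now in front of the bin. I'll compute its position and move behind it.

Call:
drive_tool(targets="0.2 -0.3 0 0 0 -0.14 0; 0.4 -0.6 0 0 0 -0.28 0; 0.5 -0.8 0 0 0 -0.42 0; 0.5 -0.8 0 0 0 -0.56 0; 0.5 -0.8 0 0 0 -0.7 0; 0.5 -0.8 0 0 0 -0.84 0; 0.5 -0.8 0 0 0 -0.9 0; 0.5 -0.8 0 0 0 -0.9 0")

```text
clock: 15.3
tool_pos: [0.4681, -0.0456, 0.0809]
tcp_rot: [-0.961, -2.989, -0.0]
wrist_force: [0.2, -0.0, -1.0]
grip_width: 0.043
grip_force: 0.0
```

Call:
drive_tool(targets="0 0 0 0 0 -0.14 0; 0 0 0 0 0 -0.28 0; 0 0 0 0 0 -0.42 0; 0 0 0 0 0 -0.56 0; 0 0 0 0 0 -0.6 0; 0 0 0 0 0 -0.6 0")

```text
clock: 15.9
tool_pos: [0.4684, -0.0459, 0.0811]
tcp_rot: [0.008, -3.14, -0.001]
wrist_force: [0.4, -0.4, -0.2]
grip_width: 0.0428
grip_force: 0.0
```

```bash
python3 -c "
from h import *
import pickle
a=w(pickle.load(open('s6.pkl','rb')),331,268,.008);print(a)
go([.465,a[1]-.005,.0015],90)"
```

```text
[0.55209983 0.04558381 0.008     ]
t 15.9 tcp [ 0.4684 -0.0459  0.0811] F [ 0.4 -0.4 -0.2] w 0.0428 shift [0.029 0.864 0.797] turn [ 0.    -0.001  0.005]
```

Call:
drive_tool(targets="0 0.4 0 0 0 0 0; 0 0.8 0.1 0 0 0 0; 0 0.86 0.4 0 0 0 0; 0 0.86 0.7 0 0 0 0; 0 0.86 0.8 0 0 0 0; 0 0.86 0.8 0 0 0 0; -0.2 0.86 0.8 0 0 0 0; -0.4 0.86 0.8 0 0 0 0; -0.55 0.86 0.8 0 0 0 0; -0.7 0.86 0.8 0 0 0 0; -0.85 0.86 0.8 0 0 0 0; -1 0.86 0.8 0 0 0 0")

```text
clock: 17.1
tool_pos: [0.5703, 0.0398, 0.0033]
tcp_rot: [-0.007, 3.139, -0.0]
wrist_force: [-0.1, -0.5, -0.3]
grip_width: 0.0427
grip_force: 0.1
```

Call:
drive_tool(targets="-0.15 0 0 0 0 0 0; -0.3 0 0 0 0 0 0; -0.45 0 0 0 0 0 0; -0.6 0 0 0 0 0 0; -0.75 0 0 0 0 0 0; -0.9 0 0 0 0 0 0; -1 0 0 0 0 0 0")

```text
clock: 17.8
tool_pos: [0.6707, 0.0404, 0.0036]
tcp_rot: [-0.008, 3.138, -0.0]
wrist_force: [0.0, -0.1, 0.3]
grip_width: 0.0425
grip_force: 0.0
```

Call:
drive_tool(targets="-0.12 0 0 0 0 0 0; -0.25 0 0 0 0 0 0; -0.3 0 0 0 0 0 0; -0.3 0 0 0 0 0 0; -0.3 0 -0.2 0 0 0 0; -0.3 0 -0.6 0 0 0 0; 0 0 -1 0 0 0 0; 0.4 0 -1 0 0 0 0; 0.8 0 -1 0 0 0 0; 1 0 -1 0 0 0 0; 1 0 -1 0 0 0 0; 1 0 -1 0 0 0 0")

```text
clock: 19.0
tool_pos: [0.5689, 0.0404, 0.1031]
tcp_rot: [-0.01, 3.139, -0.0]
wrist_force: [0.8, 0.5, -0.1]
grip_width: 0.0429
grip_force: 0.0
```

```bash
python3 -c "
from h import *
d=shot('scene','s7.png')"
```

```text
(no output)
```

View pics/s7.png

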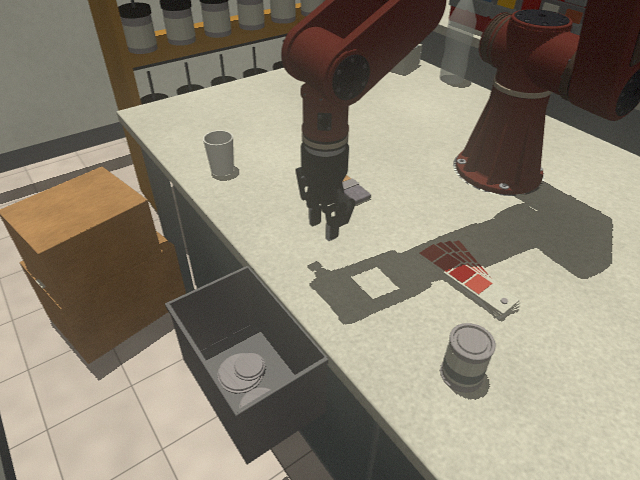

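All three lids are in the bin at about (245,375). The counter is clear of lids and the bystanders haven't moved, and the robot touches nothing.

```bash
python3 -c "
from h import *
print(env.job_done())"
```

```text
the job is handed in; nothing more can be done
None
```

I swept all three lids over the far edge into the bin without touching the tin, cup, brush or deck, and handed the job in at about 19 s; it returned no verdict.

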